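Set a button blank in its drilling jig and hold it down

ROBOT

A 6-joint arm with a two-finger parallel gripper is mounted at the origin on the work surface. World frame = base frame: x ahead of the robot, y to its left, z up, the work surface at z = 0. Lengths are in m, angles in rad, forces in N, time in s.
With the tool pointing down it reaches from about 0.275 to 0.875 m from the base axis. Payload 12.5 kg.
Tool frame: the origin (TCP) lies midway between the tips of the shut fingers; the grasp point (between the pads) lies 19 mm behind it (env.hold_point_z is the x of the grasp point in the tool frame, in m); x points along the fingers, y is the direction in which the jaws open and shut, and the axes are right-handed (so a half turn about x gives the same grasp; the last joint's range is limited). The gripper opens to 85 mm and grips with 20 to 120 N. Pads are 22 mm wide; open, the fingers measure 114 mm over their backs; the gripper's body (76 mm by 85 mm) begins 54 mm behind the grasp point. The pads swing forward as they close: fully open they stand 13 mm farther back than shut.
Start: joints at [-1.365, 0.351, 1.652, -0, 1.139, -0.085], TCP at [0.158, -0.527, 0.231] pointing down, gripper open.
Joint ranges: [-2.75, 2.75], [-0.79, 2.1], [0.01, 2.65], [-1.57, 4.71], [0.07, 3.14], [-2.87, 2.87]. Speed limits (rad/s): [2.22, 2.22, 2.79, 3.14, 3.14, 3.14].

INTERFACE

Orientations are given as a unit quaternion [x, y, z, w].
In Python, from bench import readout, viewer, job, models, env gives the robot as it stands.
- The arm moves only by the tool apply_moves, never from a script. Its argument "targets" is a list of rows, each a list of 3 entries, a list of its own where there are three numbers: the turn, a rotation vector about the tool's x, y, z in rad, then the shift along the tool's x, y, z in m, then the gripper command: -1 is shut, 1 is fully open, values between are in proportion. A call has 1 to 5 rows; each row shifts and turns the commanded pose from where the row before left it, along the tool's axes as they then stand; what a row does not reach is not made up. A row lasts 1/8 s, in which the tool goes at most 62.5 mm and 10.7 degrees, less where a joint would pass 70% of its speed; a pose out of reach is approached as far as the arm can. A call is refused whole if a number of a shift passes 0.0625 or a number of a turn 0.188, either way. A call with a gripper value outside its range is refused whole. The fingers move at their own pace and stop on an object; the grip force is fixed at half the most. Time passes only in rows, so rows that do not move let the fingers close. It gives the time, the measured TCP pose, the force and the opening at its end, in the units of the state.
- readout.state(): the state, without advancing time (a new reading comes with each control period).
- viewer.get_image(name): name is "scene" or "top" or "wrist"; returns a dict with "frame" (480x640x3 uint8, red, green, blue), "fx", "fy", "cx", "cy" (pixels), "k1" (the pictures are not rectified: a ray, as slopes to the right and down, at radius r is drawn at 1 + k1 r^2 times it, then the intrinsics apply), "rvec" (rotation vector, rad) and "tvec" (3), from world to camera coordinates, as OpenCV has them. Camera axes: x right, y down, z forward; pixel columns grow to the right and rows downward; lengths in m; the calibration is good to about 2 mm. A picture is of the moment at which its call begins. There is no depth.
- job.job_done(): hands the job in, once; it reports no verdict.
Trained networks look in a picture, given as the dict that the camera call returned (one of the last four; its "shot" number tells which), for a name from the list of things; names that differ only in an ending like _2 or _b are one class to them, and where a whole thing is asked for, a point or a joint stands for the part that bears it (a point fixed in the world has none). Each returns a list of dicts, best first, with "score" (0 to 1); they miss things now and then, are a little off and sometimes report something else, mostly with a low value. They report only what shows in the picture. A call takes as long as a camera call.
- models.masks_of(picture, thing): "region" (480x640 bool, what is visible of it) and "pixel" ([column, row] in pixels, amid what is visible of it).
The state is a dict: "t": time; "qpos": joint angles; "qd": joint speeds; "effort": joint torques, N m; "tool_pos": TCP position; "tool_rot": TCP orientation; "wrist_force": force on the tool from outside, world axes, zero at the start; "wrist_torque": the same for the moment, N m; "finger_gap": opening from 0.0 (shut) to 1.0 (fully open).
Only numpy, scipy, OpenCV 4.12 (cv2) and the standard library are available. Lean on these libraries where they do the work, as an engineer would, in place of code of your own. Each camera call takes 0.05 s, during which the arm holds its last target.

TASK

Ready the button blank for drilling: swing the jig's lock collar clockwise by its pin as far as it goes, to its locked mark, then stand the loose wooden packer upright and fully down in the middle of the one gap between blank and stops that is wide enough for it, without forcing it into the narrow gap, and let go of it. Then press the sprung blank straight down with the fingertips until it is flush with the cheeks at its ends, and finish while still holding it firmly down. Leave the jar, the spool and the button tray where they are.

Things in the scene. Friction and masses are not known exactly. Their poses are not given: they have to be found in the camera images.
- jig: Plywood drilling jig fixed on the bench. Origin on the bench, z up, x away from the robot; yaw within 0.25 rad. In its axes (mm): base x -85..85, y -110..235, top 15 high; blank x -70..10, y -73..73; a dark wooden cheek, top 39 high, at each y end of it; steel bar x 50..70 with two stops on its -x side at y = 40 and -40; collar near the +y end. Highest: the collar pin, 70.
- blank_top (a point): Centre of the top face of the light wooden button blank, a slab 80 (jig x) x 146 (jig y) x 24 mm on a sprung bed that lets it move only up and down: 47 mm above the bench when up (8 mm proud of the cheeks), 39 mm when pressed flush. Axes as the jig. A good place to press.
- blank (a joint): How far the blank is pressed down (m): 0 up, 0.008 fully down on its stop, flush. The spring needs about 3 N to start and 11 N to be fully down, and lifts the blank again when let go.
- stop_thin: Thinner aluminium stop, fixed, 20 (jig x) x 60 (jig y) x 24 mm, top 39 mm above the bench, same yaw as the jig. It leaves a gap of 20 mm (jig x) to the blank. Origin: middle of the lower edge of its back face (against the bar); the block extends from there 20 mm to -x. It may be at either of the two stop places.
- stop_thick: Thicker aluminium stop, fixed, 30 x 60 x 24 mm, otherwise alike (origin likewise, block extends 30 mm to -x); leaves a gap of only 10 mm, too narrow for the packer.
- wide_gap (a point): Middle of the floor of the wide gap, in front of the thin stop, on the top of the jig's base (15 mm above the bench); axes as the jig: x across the 20 mm gap, y along it.
- packer: Loose dark wooden packer (spacer), standing upright on the bench to the right of the jig, 16 (its x) x 40 (its y) x 60 mm tall, about 45 g; the lowest 4 mm are 2 mm narrower all round. Origin at the centre of its underside. Its 16 mm side goes across the gap, either way round. In the gap its top stands 75 mm above the bench.
- collar_axis (a point): Point on the bench on the collar's vertical axis. The steel collar (52 mm across, 18 to 38 mm above the bench) is captive on a dark post (top 55 mm above the bench) and has an arm with an upright pin.
- collar_pin (a point): Middle of the top of the collar's upright round pin (12 mm diameter), 70 mm above the bench, 60 mm from the collar's axis; the pin is free from 31 mm above the bench to its top. Push or pinch it and follow a circle about the axis.
- collar_mark (a point): The pin's place when locked (the pin's axis, 50 mm above the bench); a small brass pip on the base, 18 mm further from the collar's axis, is the locked mark.
- collar (a joint): Collar angle (rad), growing clockwise seen from above: at 0 the arm points to the jig's -x; 1.4 is the end stop and the locked mark (arm nearly along the jig's +y). Starts between 0 and 0.45, turns with steady friction of about 0.12 N m and stays where left.
- button_jar: Bystander: closed jar 70 mm across, 95 mm tall, left of the jig; origin under its centre.
- thread_spool: Bystander: wooden spool 48 mm across, 58 mm tall, standing beyond the jig; origin under its centre.
- button_tray: Bystander: open wooden tray of buttons 80 x 110 x 25 mm beyond the jig to the right; origin under its centre.

How it is judged:
On the way, in this order (a step that is already met when the one before it is completed fails the run):
1. the collar is turned to its locked mark (value of joint collar above 1.28 rad), for 0.2 s.
2. the packer stands fully down in the middle of the wide gap, let go, and the blank is still up (horizontal distance between packer and wide_gap below 0.014 m and z of packer in the frame of wide_gap below 0.004 m and angle between packer's own z axis and vertical below 0.12 rad and angle between the x axis of packer and the x axis of wide_gap, either way round below 0.3 rad and contact force between the fingers and packer below 0.2 N and value of joint blank below 0.004 m), for 0.2 s.
At the end, for the whole second after the job is handed in: Last second: collar within 0.12 rad of its mark (1.4); packer upright, untouched, at rest, within 4 mm of the base and 14 mm of the wide gap's middle, 16 mm side across; fingers press the blank with over 5 N, at least 6.5 of its 8 mm down (value of joint collar above 1.28 rad and horizontal distance between packer and wide_gap below 0.014 m and z of packer in the frame of wide_gap below 0.004 m and angle between packer's own z axis and vertical below 0.12 rad and angle between the x axis of packer and the x axis of wide_gap, either way round below 0.3 rad and contact force between the fingers and packer below 0.2 N and linear speed of packer below 0.02 m/s and value of joint blank above 0.0065 m and contact force between the fingers and blank above 5 N); the arm keeps its last pose, push and grip.
It fails at once if the jar, the spool or the button tray is moved more than 30 mm (distance of any of button_jar, thread_spool, button_tray from where it was at the start of the episode above 0.03 m).
It fails at once if the packer is forced against the thick stop of the narrow gap with more than 20 N (contact force between packer and stop_thick above 20 N).
It also fails if it takes over 64 s, if anything falls off the work surface, if the arm or the gripper's body presses on something with over 40 N, if the wrist force passes 120 N, or if a joint passes its speed limit or range.

## Working session

There is one attempt and no reset: what is moved stays moved. The work goes in short steps, Python scripts to look and compute and a tool call to move; the robot and the scene stay as the last step left them, time stands still between calls to the robot, and variables do not carry over. Pictures are saved under pics/ and viewed, and the job is handed in when it is done.

Besides the shell and the picture viewer there is one more tool, called after "Call:" as name([rows], argument=value, ...), one row to a line, values as JSON. apply_moves: Moves the arm, as the interface text tells. Its arguments: {"type":"object","properties":{"targets":{"type":"array","items":{"type":"array"}}},"required":["targets"]}

```bash
mkdir -p pics; ls; python3 - <<'E'
from bench import readout, viewer, job, models, env
import cv2,pickle
print(readout.state()); print(env.hold_point_z)
for n in ["scene","top","wrist"]:
    p=viewer.get_image(n); cv2.imwrite(f"pics/{n}0.png",p["frame"][:,:,::-1]); pickle.dump(p,open(f"{n}0.pkl","wb"))
    print({k:v for k,v in p.items() if k!="frame"})
E
```

```text
pics
{'t': 0.0, 'qpos': array([-1.36460235e+00,  3.51275205e-01,  1.65245679e+00, -5.43743533e-06,
        1.13913509e+00, -8.45925184e-02]), 'qd': array([ 3.77342341e-04,  3.78799794e-04, -3.81446790e-05, -4.28784540e-04,
        1.72523909e-04,  2.01066235e-03]), 'effort': array([-2.72685465e-04, -5.06099975e+01, -2.91407454e+01, -1.46085918e-04,
        4.52150678e-03,  5.20496167e-05]), 'tool_pos': array([ 0.15764202, -0.52655146,  0.23072466]), 'tool_rot': array([-0.69961672, -0.10289714,  0.69967497, -0.10199785]), 'wrist_force': array([-0.23741601,  1.22004563, -0.64109689]), 'wrist_torque': array([ 0.02341764, -0.04141242,  0.02482661]), 'finger_gap': 1.0000669495868098}
-0.0187
{'fx': 577.9696759501909, 'fy': 577.9696759501909, 'cx': 320.2555297820896, 'cy': 238.4434949986084, 'k1': -0.0012122241552720587, 'rvec': array([ 2.32194294,  0.80597561, -0.28729178]), 'tvec': array([-0.50027218, -0.23623249,  1.71172595]), 'shot': 1}
{'fx': 549.5164223947711, 'fy': 549.5164223947711, 'cx': 311.48413175910946, 'cy': 236.87842204191276, 'k1': 0.010451433483419564, 'rvec': array([ 2.14983331, -2.13358342,  0.12616541]), 'tvec': array([0.01407546, 0.64013614, 1.20512979]), 'shot': 2}
{'fx': 346.4705867038971, 'fy': 346.4705867038971, 'cx': 323.8696477603503, 'cy': 241.1090803836719, 'k1': -0.006393125251501634, 'rvec': array([-2.30098896,  1.71366816,  0.28043381]), 'tvec': array([-0.54907759, -0.04177038,  0.38147158]), 'shot': 3}
```

View pics/scene0.png

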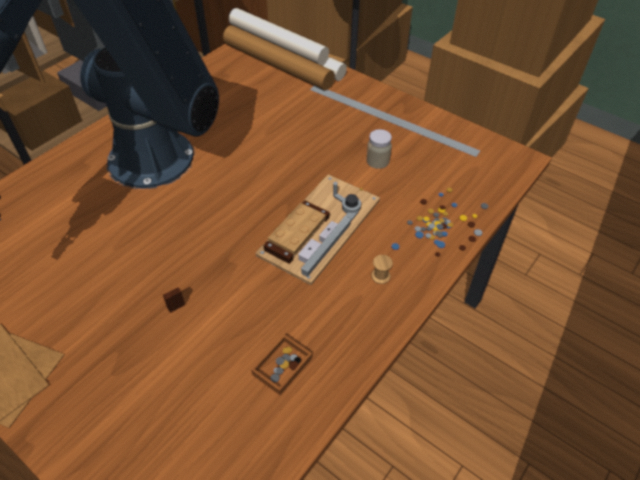

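View pics/top0.png

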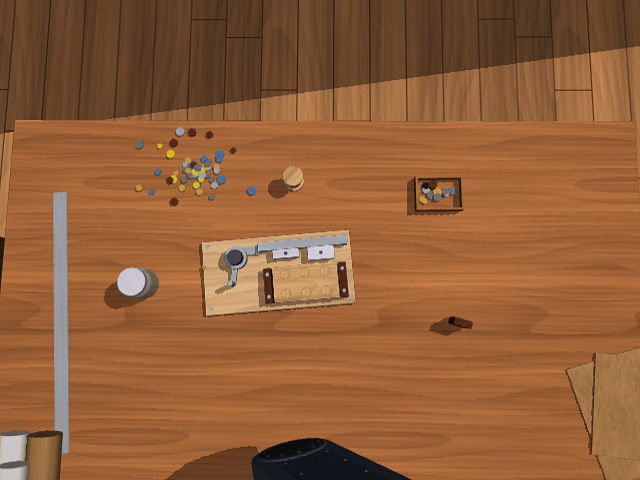

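View pics/wrist0.png

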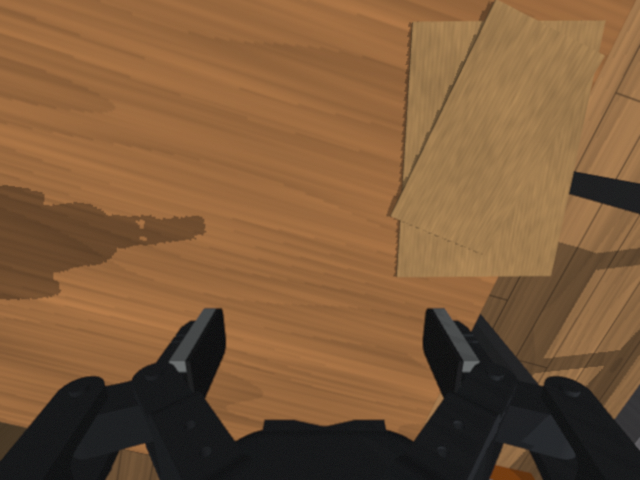

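The top view shows the jig at about (280,272), with the collar at (235,258) and its pin near (233,283). The packer is at (460,322), the jar at (135,283), the spool at (292,178) and the tray at (438,194). Next I'll measure them.

```bash
cat > h.py <<'E'
import numpy as np, cv2
from scipy.spatial.transform import Rotation as R
def proj(p,P):
    P=np.atleast_2d(P).astype(float); Rm=cv2.Rodrigues(p["rvec"])[0]
    K=np.array([[p["fx"],0,p["cx"]],[0,p["fy"],p["cy"]],[0,0,1]])
    return cv2.projectPoints(P,p["rvec"],p["tvec"],K,np.array([p["k1"],0,0,0,0]))[0][:,0]
def unproj(p,uv,z):
    K=np.array([[p["fx"],0,p["cx"]],[0,p["fy"],p["cy"]],[0,0,1]])
    n=cv2.undistortPoints(np.array(uv,float).reshape(-1,1,2),K,np.array([p["k1"],0,0,0,0]))[:,0]
    Rm=cv2.Rodrigues(p["rvec"])[0]; C=-Rm.T@p["tvec"]
    d=np.c_[n,np.ones(len(n))]@Rm
    return C+d*((z-C[2])/d[:,2])[:,None]
E
python3 - <<'E'
from bench import readout, viewer, job, models, env
import cv2,pickle,numpy as np
from h import *
M={}
for n in ["top","scene"]:
    p=viewer.get_image(n); pickle.dump(p,open(f"{n}1.pkl","wb"))
    for th in ["jig","blank","collar","collar_pin","stop_thin","stop_thick","packer","button_jar","thread_spool","button_tray"]:
        r=models.masks_of(p,th)
        for k in r[:2]:
            m=k["region"]; ys,xs=np.nonzero(m)
            box=cv2.boxPoints(cv2.minAreaRect(np.c_[xs,ys].astype(np.float32))).round(1).tolist()
            print(n,th,round(k["score"],2),np.round(k["pixel"],1),m.sum(),box)
        if r: M[n,th]=r[0]["region"]
    print(n, unproj(p,[[320,240]],0))
pickle.dump(M,open("M.pkl","wb"))
p=pickle.load(open("top1.pkl","rb"))
f=p["frame"][:,:,::-1]
cv2.imwrite("pics/topjig.png",cv2.resize(f[220:325,190:365],None,fx=4.5,fy=4.5,interpolation=cv2.INTER_CUBIC))
cv2.imwrite("pics/toppk.png",cv2.resize(f[300:345,420:490],None,fx=8,fy=8,interpolation=cv2.INTER_CUBIC))
E
```

```text
top jig 0.71 [272.7 273.8] 10294 [[199.39999389648438, 241.0], [348.8999938964844, 228.10000610351562], [355.3999938964844, 302.1000061035156], [205.89999389648438, 315.1000061035156]]
top jig 0.34 [439.9 191. ] 1728 [[414.0, 175.0], [463.0, 175.0], [463.0, 210.0], [414.0, 210.0]]
top collar 0.8 [233.2 263.2] 381 [[213.0, 277.8999938964844], [230.0, 242.1999969482422], [250.6999969482422, 252.10000610351562], [233.6999969482422, 287.79998779296875]]
top collar 0.63 [320.1 252. ] 374 [[307.0, 246.0], [334.0, 246.0], [334.0, 260.0], [307.0, 260.0]]
top collar_pin 0.62 [231.8 268.3] 265 [[218.5, 280.6000061035156], [232.39999389648438, 244.39999389648438], [249.89999389648438, 251.1999969482422], [236.0, 287.29998779296875]]
top stop_thin 0.48 [282.7 251.7] 299 [[271.5, 248.39999389648438], [298.6000061035156, 245.6999969482422], [299.70001220703125, 257.3999938964844], [272.70001220703125, 260.1000061035156]]
top stop_thick 0.73 [318.9 253.6] 377 [[307.0, 245.0], [333.0, 245.0], [333.0, 260.0], [307.0, 260.0]]
top stop_thick 0.61 [293.  176.9] 391 [[283.0, 167.0], [303.0, 167.0], [303.
[... 2277 characters left out ...]
.1999969482422], [321.0, 244.39999389648438], [304.5, 264.0]]
scene thread_spool 0.62 [385.8 268.6] 473 [[370.70001220703125, 282.0], [374.79998779296875, 253.3000030517578], [393.29998779296875, 255.89999389648438], [389.20001220703125, 284.6000061035156]]
scene button_tray 0.85 [279.5 364.4] 2004 [[249.1999969482422, 371.3999938964844], [284.6000061035156, 330.20001220703125], [314.20001220703125, 355.6000061035156], [278.79998779296875, 396.8999938964844]]
scene button_tray 0.74 [384.6 268.8] 508 [[369.6000061035156, 281.3999938964844], [374.3999938964844, 252.89999389648438], [394.29998779296875, 256.20001220703125], [389.5, 284.79998779296875]]
scene [[0.58597996 0.06271272 0.        ]]
```

View pics/topjig.png

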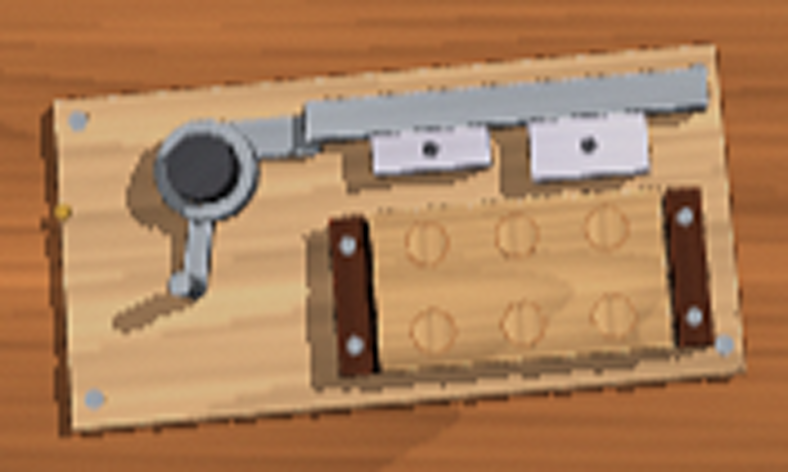

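View pics/toppk.png

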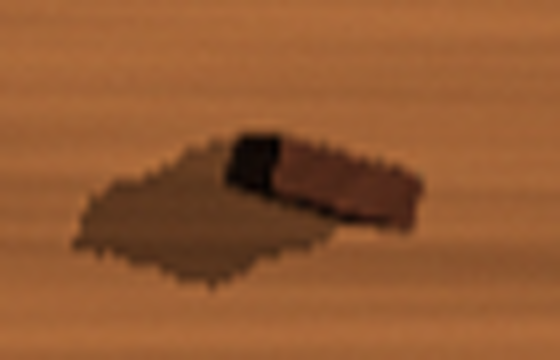

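The thin stop is the left (+y) one, at crop (431,150), so the wide gap is at jig (20, 40) mm. Its pin is at crop (185,285) and the brass pip at (62,212). Now I'll fit the poses.

```bash
python3 - <<'E'
import pickle
from h import *
from scipy.optimize import least_squares
p=pickle.load(open("top1.pkl","rb"))
c=lambda pts:np.array(pts)/4.5+[190,220]-0.4
uv=c([[57,100],[716,44],[743,370],[72,430],[393,138+0],[306,143],[707,107]])
J=np.array([[85,235,15],[85,-110,15],[-85,-110,15],[-85,235,15]])/1e3
uvj=uv[:4]
# cheek screw? use only base corners
def W(q,P): 
    s,cc=np.sin(q[2]),np.cos(q[2]); return np.c_[q[0]+cc*P[:,0]-s*P[:,1],q[1]+s*P[:,0]+cc*P[:,1],P[:,2]]
r=least_squares(lambda q:(proj(p,W(q,J))-uvj).ravel(),[.6,.1,0.05])
print("jig",r.x,r.fun.reshape(-1,2).round(2))
q=r.x
def inv(P): 
    d=P[:,:2]-q[:2]; s,cc=np.sin(q[2]),np.cos(q[2]); return np.c_[cc*d[:,0]+s*d[:,1],-s*d[:,0]+cc*d[:,1]]
post=unproj(p,c([[200,168]]),.055); pin=unproj(p,c([[184,284]]),.070); pip=unproj(p,c([[62,212]]),.016)
print("post",post,inv(post),"pin",pin,inv(pin),np.linalg.norm((pin-post)[:,:2]),"pip",inv(pip),np.linalg.norm((pip-post)[:,:2]))
print("gap",W(q,np.array([[.02,.04,.015],[-.03,0,.047]])))
cc=lambda pts:np.array(pts)/8+[420,300]-.45
t=unproj(p,cc([[280,135],[424,185],[410,232],[270,192]]),.060); print("packer top",t, t.mean(0),np.linalg.norm(np.diff(t,axis=0),axis=1))
P=proj(p,W(q,np.array([[10,73,47],[-70,73,47],[10,-73,47],[50,10,39],[50,70,39]])/1e3)); print(((P-[190,220]+.4)*4.5).round())
E
```

```text
jig [0.56812419 0.03445788 0.09184677] [[-0.94 -0.2 ]
 [ 0.12 -0.29]
 [ 0.99  0.55]
 [-0.18 -0.12]]
post [[0.59191123 0.19234351 0.055     ]] [[0.03816768 0.15503846]] pin [[0.53327819 0.19616807 0.07      ]] [[-0.01986744  0.16422458]] 0.058757644479141724 pip [[0.02595803 0.23328274]] 0.07919117793148477
gap [[0.58437119 0.07612364 0.015     ]
 [0.53825064 0.03170635 0.047     ]]
packer top [[ 0.46414693 -0.29593229  0.06      ]
 [ 0.45103291 -0.33460715  0.06      ]
 [ 0.43834456 -0.33041706  0.06      ]
 [ 0.44872442 -0.29279926  0.06      ]] [ 0.45056221 -0.31343894  0.06      ] [0.04083775 0.0133623  0.03902359]
[[369. 212.]
 [381. 372.]
 [660. 187.]
 [489. 124.]
 [371. 134.]]
```

```bash
cat >> h.py <<'E'
def status():
    from bench import readout
    s=readout.state(); Rm=R.from_quat(s["tool_rot"]).as_matrix()
    return s,s["tool_pos"],Rm
def plan(pos,yaw,rows,via_turn=True):
    """rows to get to world pos with tool straight down and jaw (tool y) at world angle yaw (mod pi)"""
    s,p,Rm=status()
    cur=np.arctan2(Rm[1,1],Rm[0,1])
    d=(yaw-cur+np.pi/2)%np.pi-np.pi/2
    x=np.array([0,0,-1.]); y=np.array([np.cos(cur+d),np.sin(cur+d),0]); T=np.c_[x,y,np.cross(x,y)]
    rv=R.from_matrix(Rm.T@T).as_rotvec()
    print("t",round(s["t"],2),"p",p.round(4),"jaw",round(cur,3),"d",round(d,3),"F",s["wrist_force"].round(1),"gap",round(s["finger_gap"],3),"q",s["qpos"].round(2))
    C=Rm.copy(); P=p.copy()
    for i in range(rows):
        goal=p+(np.array(pos)-p)*(i+1)/rows
        sh=C.T@(goal-P); P=goal
        print(i,(rv/rows).round(4).tolist(),sh.round(4).tolist())
        C=C@R.from_rotvec(rv/rows).as_matrix()
E
python3 - <<'E'
import pickle
from h import *
s,p,Rm=status(); print(Rm.round(3))
w=pickle.load(open("wrist0.pkl","rb")); Rc=cv2.Rodrigues(w["rvec"])[0]; C=-Rc.T@w["tvec"]
print("cam in tool",Rm.T@(C-p),"cam axes in tool\n",(Rm.T@Rc.T).round(3))
plan([0.50,0.12,0.25],np.pi/2+.092-.1,14)
E
```

```text
[[ 0.     0.287 -0.958]
 [ 0.    -0.958 -0.287]
 [-1.    -0.    -0.   ]]
cam in tool [-0.14337969 -0.00068198 -0.08152436] cam axes in tool
 [[ 0.    -0.318  0.948]
 [ 1.    -0.    -0.001]
 [ 0.     0.948  0.318]]
t 1.25 p [ 0.1577 -0.5269  0.2313] jaw -1.28 d -0.299 F [ 0.6 -0.6  0.6] gap 1.0 q [-1.36  0.35  1.65  0.    1.14 -0.08]
0 [0.0213, -0.0, 0.0] [-0.0013, -0.0373, -0.0367]
1 [0.0213, -0.0, 0.0] [-0.0013, -0.038, -0.0359]
2 [0.0213, -0.0, 0.0] [-0.0013, -0.0388, -0.035]
3 [0.0213, -0.0, 0.0] [-0.0013, -0.0395, -0.0342]
4 [0.0213, -0.0, 0.0] [-0.0013, -0.0402, -0.0334]
5 [0.0213, -0.0, 0.0] [-0.0013, -0.0409, -0.0325]
6 [0.0213, -0.0, 0.0] [-0.0013, -0.0416, -0.0316]
7 [0.0213, -0.0, 0.0] [-0.0013, -0.0423, -0.0307]
8 [0.0213, -0.0, 0.0] [-0.0013, -0.0429, -0.0298]
9 [0.0213, -0.0, 0.0] [-0.0013, -0.0436, -0.0289]
10 [0.0213, -0.0, 0.0] [-0.0013, -0.0442, -0.0279]
11 [0.0213, -0.0, 0.0] [-0.0013, -0.0448, -0.027]
12 [0.0213, -0.0, 0.0] [-0.0013, -0.0453, -0.026]
13 [0.0213, -0.0, 0.0] [-0.0013, -0.0459, -0.0251]
```

```bash
cat >> h.py <<'E'
def plan2(pos,yaw,rows,show=5,turns=None):
    """absolute unwrapped jaw yaw; pure x turn + small tilt fix"""
    s,p,Rm=status()
    cur=np.arctan2(Rm[1,1],Rm[0,1]); d=yaw-cur
    tilt=R.from_matrix(Rm.T@ (lambda x,y:np.c_[x,y,np.cross(x,y)])(np.array([0,0,-1.]),np.array([np.cos(cur),np.sin(cur),0]))).as_rotvec()
    print("t",round(s["t"],2),"p",p.round(4),"jaw",round(cur,3),"d",round(d,3),"tilt",tilt.round(4),"F",s["wrist_force"].round(1),"gap",round(s["finger_gap"],3),"q",s["qpos"].round(2))
    P=p.copy()
    for i in range(rows):
        goal=p+(np.array(pos)-p)*(i+1)/rows
        a=cur+d*i/rows; x=np.array([0,0,-1.]); y=np.array([np.cos(a),np.sin(a),0]); C=np.c_[x,y,np.cross(x,y)]
        sh=C.T@(goal-P); P=goal
        if i<show: print(i,round(-d/rows,3),sh.round(4).tolist())
E
python3 - <<'E'
from h import *
plan2([0.52,0.13,0.23],1.56,17,17)
E
```

```text
t 1.25 p [ 0.1577 -0.5269  0.2313] jaw -1.28 d 2.84 tilt [-0.     -0.      0.0001] F [ 0.6 -0.6  0.6] gap 1.0 q [-1.36  0.35  1.65  0.    1.14 -0.08]
0 -0.167 [0.0001, -0.0309, -0.0315]
1 -0.167 [0.0001, -0.0252, -0.0362]
2 -0.167 [0.0001, -0.0189, -0.0399]
3 -0.167 [0.0001, -0.012, -0.0425]
4 -0.167 [0.0001, -0.0047, -0.0439]
5 -0.167 [0.0001, 0.0026, -0.044]
6 -0.167 [0.0001, 0.0099, -0.043]
7 -0.167 [0.0001, 0.0169, -0.0408]
8 -0.167 [0.0001, 0.0235, -0.0374]
9 -0.167 [0.0001, 0.0293, -0.033]
10 -0.167 [0.0001, 0.0344, -0.0276]
11 -0.167 [0.0001, 0.0385, -0.0215]
12 -0.167 [0.0001, 0.0416, -0.0148]
13 -0.167 [0.0001, 0.0435, -0.0077]
14 -0.167 [0.0001, 0.0441, -0.0004]
15 -0.167 [0.0001, 0.0436, 0.007]
16 -0.167 [0.0001, 0.0418, 0.0141]
```

Call:
apply_moves([
  [[-0.167, 0, 0], [0, -0.031, -0.0315], 0],
  [[-0.167, 0, 0], [0, -0.025, -0.036], 0],
  [[-0.167, 0, 0], [0, -0.019, -0.04], 0],
  [[-0.167, 0, 0], [0, -0.012, -0.0425], 0],
  [[-0.167, 0, 0], [0, -0.005, -0.044], 0],
])

```text
t: 1.88
tool_pos: [0.2646, -0.3322, 0.2314]
tool_rot: [0.597, 0.379, -0.597, 0.379]
wrist_force: [0.7, 0.0, -1.2]
finger_gap: 0.502
```

Call:
apply_moves([
  [[-0.167, 0, 0], [0, 0.0025, -0.044], 0],
  [[-0.167, 0, 0], [0, 0.01, -0.043], 0],
  [[-0.167, 0, 0], [0, 0.017, -0.041], 0],
  [[-0.167, 0, 0], [0, 0.0235, -0.037], 0],
  [[-0.167, 0, 0], [0, 0.029, -0.033], 0],
])

```text
t: 2.5
tool_pos: [0.3711, -0.1392, 0.2315]
tool_rot: [0.392, 0.588, -0.392, 0.589]
wrist_force: [1.6, -0.5, 0.8]
finger_gap: 0.501
```

```bash
python3 - <<'E'
from h import *
plan2([0.52,0.13,0.23],1.56,7,17)
E
```

```text
t 2.5 p [ 0.3711 -0.1392  0.2315] jaw 0.395 d 1.165 tilt [-0.      0.0005 -0.0004] F [ 1.6 -0.5  0.8] gap 0.501 q [-0.48  0.06  2.02  0.    1.06 -0.87]
0 -0.166 [0.0002, 0.0344, -0.0273]
1 -0.166 [0.0002, 0.0385, -0.0212]
2 -0.166 [0.0002, 0.0415, -0.0145]
3 -0.166 [0.0002, 0.0433, -0.0075]
4 -0.166 [0.0002, 0.0439, -0.0002]
5 -0.166 [0.0002, 0.0434, 0.0071]
6 -0.166 [0.0002, 0.0416, 0.0142]
```

Call:
apply_moves([
  [[-0.166, 0, 0], [0, 0.034, -0.027], 0],
  [[-0.166, 0, 0], [0, 0.0385, -0.021], 0],
  [[-0.166, 0, 0], [0, 0.0415, -0.0145], 0],
  [[-0.166, 0, 0], [0, 0.043, -0.0075], 0],
  [[-0.166, 0, 0], [0, 0.044, 0], 0],
])

```text
t: 3.12
tool_pos: [0.4785, 0.0516, 0.2314]
tool_rot: [0.121, 0.696, -0.121, 0.697]
wrist_force: [-0.0, -0.8, -0.9]
finger_gap: 0.501
```

Call:
apply_moves([
  [[-0.166, 0, 0], [0, 0.043, 0.007], 0],
  [[-0.166, 0, 0], [0, 0.0415, 0.014], 0],
  [[0, 0, 0], [0, 0, 0], 0],
])

```text
t: 3.5
tool_pos: [0.5214, 0.1284, 0.231]
tool_rot: [0.005, 0.707, -0.005, 0.707]
wrist_force: [-0.5, -0.6, 0.2]
finger_gap: 0.5
```

```bash
python3 - <<'E'
from h import *
import pickle
from bench import viewer,models
plan2([0.52,0.13,0.23],1.56,1,17)
p=viewer.get_image("wrist"); pickle.dump(p,open("wrist1.pkl","wb")); cv2.imwrite("pics/wrist1.png",p["frame"][:,:,::-1])
for th in ["collar","collar_pin","stop_thin","stop_thick","blank"]:
    for k in models.masks_of(p,th)[:2]:
        ys,xs=np.nonzero(k["region"]); print(th,round(k["score"],2),k["pixel"],cv2.boxPoints(cv2.minAreaRect(np.c_[xs,ys].astype(np.float32))).round().tolist())
E
```

```text
t 3.5 p [0.5214 0.1284 0.231 ] jaw 1.556 d 0.004 tilt [-0.      0.0002 -0.0003] F [-0.5 -0.6  0.2] gap 0.5 q [ 0.15  0.33  1.69  0.    1.13 -1.4 ]
0 -0.004 [0.001, 0.0016, -0.0014]
collar 0.93 [389.8, 253.7] [[356.0, 214.0], [405.0, 210.0], [411.0, 292.0], [362.0, 296.0]]
collar 0.16 [598.6, 217.2] [[541.0, 243.0], [559.0, 169.0], [657.0, 193.0], [639.0, 267.0]]
collar_pin 0.61 [388.8, 252.6] [[355.0, 215.0], [405.0, 212.0], [410.0, 291.0], [361.0, 294.0]]
collar_pin 0.27 [31.1, 384.5] [[-0.0, 351.0], [67.0, 351.0], [67.0, 415.0], [0.0, 415.0]]
stop_thin 0.59 [281.6, 282.5] [[248.0, 272.0], [306.0, 267.0], [308.0, 292.0], [250.0, 297.0]]
stop_thick 0.66 [207.1, 286.3] [[174.0, 273.0], [235.0, 267.0], [239.0, 299.0], [177.0, 305.0]]
blank 0.83 [226.7, 223.7] [[144.0, 195.0], [297.0, 178.0], [306.0, 260.0], [153.0, 276.0]]
```

View pics/wrist1.png

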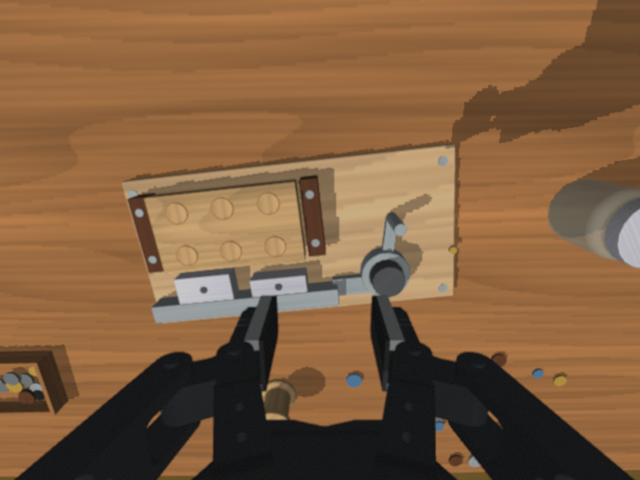

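The wrist view shows the jig clearly. The base corners are near (124,181), (456,143) and (453,295), the pin is at (398,228) and the post at (388,277). Zooming in to refine.

```bash
python3 - <<'E'
import pickle
from h import *
p=pickle.load(open("wrist1.pkl","rb")); f=p["frame"][:,:,::-1]
cv2.imwrite("pics/w1a.png",cv2.resize(f[165:335,115:315],None,fx=4,fy=4,interpolation=cv2.INTER_CUBIC)[:600])
cv2.imwrite("pics/w1b.png",cv2.resize(f[135:305,300:470],None,fx=3.5,fy=3.5,interpolation=cv2.INTER_CUBIC))
E
```

```text
(no output)
```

View pics/w1a.png

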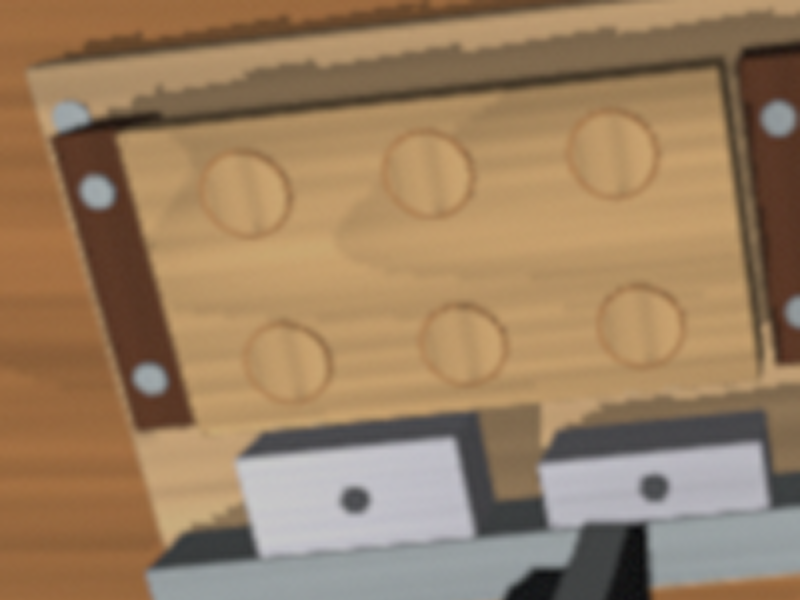

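View pics/w1b.png

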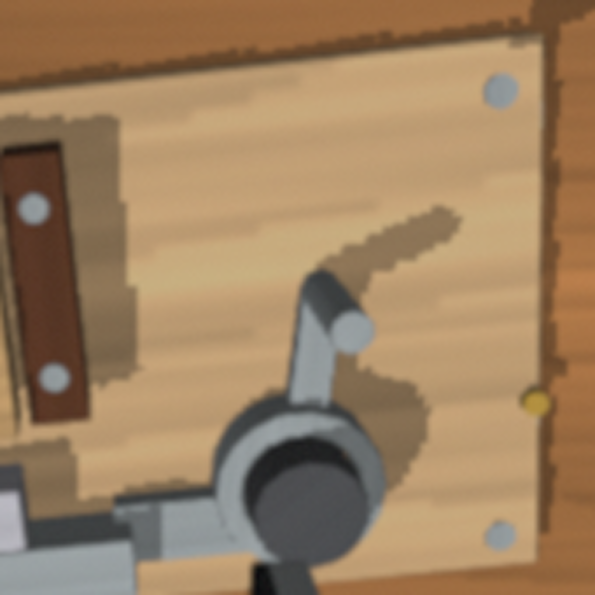

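```bash
python3 - <<'E'
import pickle
from h import *
from scipy.optimize import least_squares
p=pickle.load(open("wrist1.pkl","rb"))
a=lambda pts:np.array(pts)/4+[115,165]-.37
b=lambda pts:np.array(pts)/3.5+[300,135]-.36
obs=[(-70,73,47,722,68),(-70,-73,47,118,130),(10,-73,47,197,428),(10,73,47,760,375),(-85,-110,15,30,68),(20,-10,39,458,436),(20,-70,39,240,458),(50,-10,39,476,537),(50,-70,39,260,557),(30,70,39,763,443),(30,10,39,542,465),(50,10,39,555,528)]
obs=np.array(obs,float)
J=np.r_[obs[:,:3],[[-85,235,15],[85,235,15]]]/1e3
uv=np.r_[a(obs[:,3:]),b([[542,33],[538,562]])]
def W(q,P): 
    s,cc=np.sin(q[2]),np.cos(q[2]); return np.c_[q[0]+cc*P[:,0]-s*P[:,1],q[1]+s*P[:,0]+cc*P[:,1],P[:,2]]
r=least_squares(lambda q:(proj(p,W(q,J))-uv).ravel(),[.57,.034,0.09],loss="soft_l1")
q=r.x; print("jig",q); print((proj(p,W(q,J))-uv).round(1).tolist())
def inv(P): 
    d=P[:,:2]-q[:2]; s,cc=np.sin(q[2]),np.cos(q[2]); return np.c_[cc*d[:,0]+s*d[:,1],-s*d[:,0]+cc*d[:,1]]
post=unproj(p,b([[310,502]]),.055); pin=unproj(p,b([[353,332]]),.070); pip=unproj(p,b([[536,402]]),.016)
d=inv(pin)-inv(post)
print("post",post,inv(post),"pin",pin,inv(pin),np.linalg.norm(d),"ang",np.arctan2(d[0,1],-d[0,0]),"pip",inv(pip),inv(pip)-inv(post),np.linalg.norm((pip-post)[:,:2]))
print("gap/blank",W(q,np.array([[.02,.04,.015],[-.03,0,.047]])))
E
```

```text
jig [0.5655827  0.03553198 0.09211529]
[[-0.3, -0.4], [-0.0, 0.5], [1.2, 2.1], [0.7, 1.3], [-1.5, -0.6], [-0.2, -0.2], [-1.2, -0.2], [0.7, -0.2], [0.6, 0.0], [-0.1, -0.7], [-0.8, -0.7], [-0.8, 0.3], [1.1, 0.1], [0.3, 0.3]]
post [[0.58685377 0.19272427 0.055     ]] [[0.03564023 0.15456923]] pin [[0.53122375 0.19889701 0.07      ]] [[-0.01918614  0.16583294]] 0.05597144148956619 ang 0.20262395392071858 pip [[0.02745547 0.23301881]] [[-0.00818476  0.07844958]] 0.07887539263176448
gap/blank [[0.5818185  0.0772021  0.015     ]
 [0.53570989 0.03277243 0.047     ]]
```

```bash
python3 - <<'E'
from h import *
plan2([0.531,0.198,0.041],1.473,5)
E
```

```text
t 3.8 p [0.5204 0.1256 0.2315] jaw 1.55 d -0.077 tilt [0.     0.0001 0.    ] F [0.3 0.1 0.3] gap 0.503 q [ 0.15  0.32  1.69 -0.    1.13 -1.4 ]
0 0.015 [0.0381, 0.0145, 0.0018]
1 0.015 [0.0381, 0.0145, 0.0016]
2 0.015 [0.0381, 0.0146, 0.0014]
3 0.015 [0.0381, 0.0146, 0.0011]
4 0.015 [0.0381, 0.0146, 0.0009]
```

Call:
apply_moves([
  [[0.026, 0, 0], [0.02, 0.024, 0.003], 0],
  [[0.026, 0, 0], [0.03, 0.024, 0.002], 0],
  [[0.026, 0, 0], [0.04, 0.0245, 0.001], 0],
  [[0, 0, 0], [0.04, 0, 0], 0],
  [[0, 0, 0], [0, 0, 0], 0],
])

```text
t: 4.42
tool_pos: [0.5284, 0.1978, 0.0993]
tool_rot: [0.034, 0.708, -0.035, 0.705]
wrist_force: [0.9, -0.4, 0.8]
finger_gap: 0.5
```

```bash
python3 - <<'E'
from h import *
from bench import viewer
plan2([0.531,0.198,0.041],1.473,2)
p=viewer.get_image("wrist"); cv2.imwrite("pics/wrist2.png",p["frame"][:,:,::-1])
pts=[[.531,.198,.07],[.531,.198,.031]]; print(proj(p,pts))
E
```

```text
t 4.42 p [0.5284 0.1978 0.0993] jaw 1.473 d -0.0 tilt [-0.     -0.0047  0.0019] F [ 0.9 -0.4  0.8] gap 0.5 q [ 0.28  0.55  1.72 -0.    0.88 -1.2 ]
0 0.0 [0.0292, 0.0002, 0.0013]
1 0.0 [0.0292, 0.0002, 0.0013]
[[324.39885179 287.55444592]
 [324.44425493 261.40626084]]
```

View pics/wrist2.png

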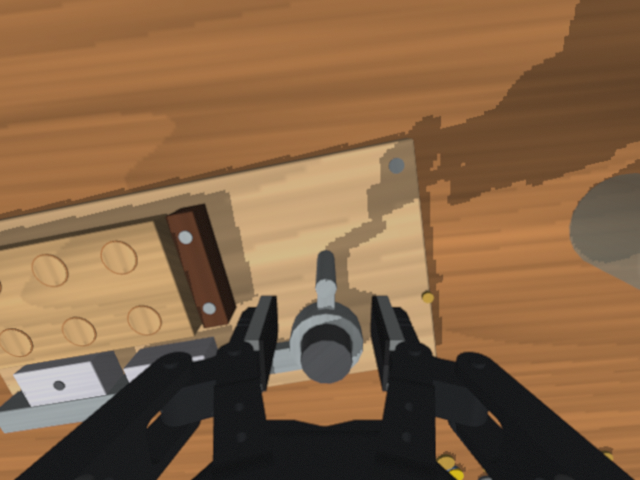

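The pin top is at (326,287), against a prediction of (324,288), so it sits between the pads. Descend and pinch.

Call:
apply_moves([
  [[0, 0, 0], [0.03, 0, 0.0015], 0],
  [[0, 0, 0], [0.028, 0, 0.001], 0],
  [[0, 0, 0], [0, 0, 0], -0.7],
  [[0, 0, 0], [0, 0, 0], -0.7],
  [[0, 0, 0], [0, 0, 0], -0.7],
])

```text
t: 5.1
tool_pos: [0.5333, 0.1985, 0.045]
tool_rot: [0.035, 0.705, -0.034, 0.707]
wrist_force: [0.3, -0.3, 0.1]
finger_gap: 0.152
```

```bash
python3 - <<'E'
from h import *
plan2([0.531,0.198,0.041],1.473,1)
s,p,Rm=status(); ax=np.array([.589,.1925]); d=p[:2]-ax; print(np.linalg.norm(d), np.pi+.092-np.arctan2(d[1],d[0]))
E
```

```text
t 5.1 p [0.5333 0.1985 0.045 ] jaw 1.474 d -0.001 tilt [-0.      0.0023 -0.0009] F [ 0.3 -0.3  0.1] gap 0.152 q [ 0.27  0.63  1.73  0.    0.77 -1.2 ]
0 0.001 [0.004, -0.0007, -0.0022]
0.05605102790928127 0.1997841182066451
```

```bash
cat >> h.py <<'E'
def arc(a1,rows,ax=(.589,.1925),r=.059,z=.043,yaw0=.092):
    s,p,Rm=status(); cur=np.arctan2(Rm[1,1],Rm[0,1]); a0=np.pi/2+yaw0-cur
    d=p[:2]-np.array(ax)
    print("t",round(s["t"],2),"p",p.round(4),"a from jaw",round(a0,3),"a from pos",round(np.pi+yaw0-np.arctan2(d[1],d[0]),3),"rad",round(np.linalg.norm(d),4),"F",s["wrist_force"].round(1),"gap",s["finger_gap"].round(3))
    P=p.copy()
    for i in range(rows):
        a=a0+(a1-a0)*(i+1)/rows; phi=np.pi+yaw0-a
        g=np.array([ax[0]+r*np.cos(phi),ax[1]+r*np.sin(phi),z])
        c=np.pi/2+yaw0-(a0+(a1-a0)*i/rows); x=np.array([0,0,-1.]); y=np.array([np.cos(c),np.sin(c),0]); C=np.c_[x,y,np.cross(x,y)]
        print(round((a1-a0)/rows,3),(C.T@(g-P)).round(4).tolist()); P=g
E
python3 -c "
from h import *
arc(1.38,8)"
```

```text
Traceback (most recent call last):
  File "h.py", line 46, in arc
    print("t",round(s["t"],2),"p",p.round(4),"a from jaw",round(a0,3),"a from pos",round(np.pi+yaw0-np.arctan2(d[1],d[0]),3),"rad",round(np.linalg.norm(d),4),"F",s["wrist_force"].round(1),"gap",s["finger_gap"].round(3))
                                                                                                                                                                                                  ^^^^^^^^^^^^^^^^^^^^^
AttributeError: 'float' object has no attribute 'round'
```

```bash
sed -i 's/s\["finger_gap"\].round(3)/round(s["finger_gap"],3)/' h.py; python3 -c "
from h import *
arc(1.38,8)"
```

```text
t 5.1 p [0.5333 0.1985 0.045 ] a from jaw 0.189 a from pos 0.2 rad 0.0561 F [ 0.3 -0.3  0.1] gap 0.152
0.149 [0.002, 0.0081, -0.0023]
0.149 [0.0, 0.0088, 0.0007]
0.149 [0.0, 0.0088, 0.0007]
0.149 [0.0, 0.0088, 0.0007]
0.149 [0.0, 0.0088, 0.0007]
0.149 [0.0, 0.0088, 0.0007]
0.149 [0.0, 0.0088, 0.0007]
0.149 [0.0, 0.0088, 0.0007]
```

Call:
apply_moves([
  [[0.15, 0, 0], [0.002, 0.008, -0.002], -0.7],
  [[0.15, 0, 0], [0, 0.009, 0.0007], -0.7],
  [[0.15, 0, 0], [0, 0.009, 0.0007], -0.7],
  [[0.15, 0, 0], [0, 0.009, 0.0007], -0.7],
])

```text
t: 5.6
tool_pos: [0.5433, 0.2306, 0.0422]
tool_rot: [0.243, 0.664, -0.243, 0.664]
wrist_force: [-2.5, -1.8, 1.3]
finger_gap: 0.146
```

```bash
python3 -c "
from h import *
arc(1.40,4)"
```

```text
t 5.6 p [0.5433 0.2306 0.0422] a from jaw 0.794 a from pos 0.787 rad 0.0595 F [-2.5 -1.8  1.3] gap 0.146
0.152 [-0.0008, 0.0093, 0.0011]
0.152 [0.0, 0.0089, 0.0007]
0.152 [0.0, 0.0089, 0.0007]
0.152 [0.0, 0.0089, 0.0007]
```

Following well, with about 3 N of friction drag.

Call:
apply_moves([
  [[0.15, 0, 0], [0, 0.009, 0.001], -0.7],
  [[0.15, 0, 0], [0, 0.009, 0.0007], -0.7],
  [[0.15, 0, 0], [0, 0.009, 0.0007], -0.7],
  [[0.14, 0, 0], [0, 0.0085, 0.0007], -0.7],
  [[0, 0, 0], [0, 0, 0], -0.7],
])

```text
t: 6.22
tool_pos: [0.5736, 0.2495, 0.0421]
tool_rot: [0.424, 0.566, -0.424, 0.566]
wrist_force: [0.5, -0.3, -0.2]
finger_gap: 0.15
```

```bash
python3 - <<'E'
from h import *
arc(1.42,1)
import pickle
from bench import viewer
for n in ["wrist","top"]:
    p=viewer.get_image(n); cv2.imwrite(f"pics/{n}3.png",p["frame"][:,:,::-1]); pickle.dump(p,open(n+"3.pkl","wb"))
E
```

```text
t 6.22 p [0.5736 0.2495 0.0421] a from jaw 1.378 a from pos 1.4 rad 0.0591 F [ 0.5 -0.3 -0.2] gap 0.15
0.042 [-0.0009, 0.0012, 0.0001]
```

View pics/wrist3.png

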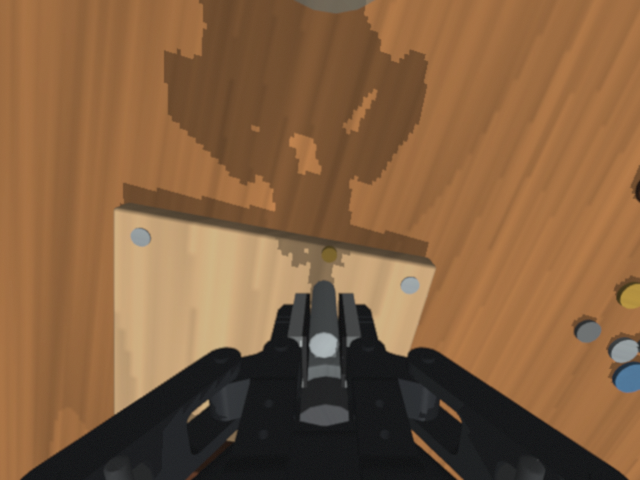

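The pin is pointing at the brass pip (330,254). I'll nudge it onto the end stop to make sure.

Call:
apply_moves([
  [[0, 0, 0], [0, 0.003, 0], -0.7],
  [[0, 0, 0], [0, 0.002, 0], -0.7],
  [[0, 0, 0], [0, 0, 0], -0.7],
])

```text
t: 6.7
tool_pos: [0.5766, 0.2504, 0.0414]
tool_rot: [0.423, 0.567, -0.425, 0.565]
wrist_force: [-9.1, -1.6, 7.6]
finger_gap: 0.149
```

```bash
python3 -c "
from h import *
arc(1.42,1)"
```

```text
t 6.7 p [0.5766 0.2504 0.0414] a from jaw 1.378 a from pos 1.451 rad 0.0592 F [-9.1 -1.6  7.6] gap 0.149
0.042 [-0.0016, -0.0019, 0.0001]
```

The force rose to 9 N, so it's on the end stop. Release and rise.

Call:
apply_moves([
  [[0, 0, 0], [0, -0.003, 0], -0.5],
  [[0, 0, 0], [0, 0, 0], 0],
  [[0, 0, 0], [-0.03, 0, 0], 0],
  [[0, 0, 0], [-0.06, 0, 0], 0],
  [[0, 0, 0], [-0.06, 0, 0], 0],
])

```text
t: 7.32
tool_pos: [0.5751, 0.2498, 0.1929]
tool_rot: [0.424, 0.566, -0.424, 0.566]
wrist_force: [0.3, 0.2, 0.1]
finger_gap: 0.495
```

```bash
python3 - <<'E'
from h import *
# packer yaw -0.33 ; hover with view
plan2([0.44,-0.30,0.20],-0.33,14,14)
E
```

```text
t 7.33 p [0.5751 0.2498 0.1929] jaw 0.284 d -0.614 tilt [0.     0.0001 0.    ] F [0.3 0.2 0.1] gap 0.495 q [ 0.34  0.53  1.48 -0.    1.13  0.05]
0 0.044 [-0.0005, -0.0203, 0.035]
1 0.044 [-0.0005, -0.0187, 0.0358]
2 0.044 [-0.0005, -0.0171, 0.0366]
3 0.044 [-0.0005, -0.0155, 0.0373]
4 0.044 [-0.0005, -0.0139, 0.038]
5 0.044 [-0.0005, -0.0122, 0.0386]
6 0.044 [-0.0005, -0.0105, 0.0391]
7 0.044 [-0.0005, -0.0087, 0.0395]
8 0.044 [-0.0005, -0.007, 0.0398]
9 0.044 [-0.0005, -0.0053, 0.0401]
10 0.044 [-0.0005, -0.0035, 0.0403]
11 0.044 [-0.0005, -0.0017, 0.0404]
12 0.044 [-0.0005, 0.0001, 0.0404]
13 0.044 [-0.0005, 0.0018, 0.0404]
```

Call:
apply_moves([
  [[0.044, 0, 0], [0, -0.02, 0.035], 0],
  [[0.044, 0, 0], [0, -0.0185, 0.036], 0],
  [[0.044, 0, 0], [0, -0.017, 0.0365], 0],
  [[0.044, 0, 0], [0, -0.0155, 0.0375], 0],
  [[0, 0, 0], [0, 0, 0], 0],
])

```text
t: 7.95
tool_pos: [0.5369, 0.0908, 0.1916]
tool_rot: [0.473, 0.525, -0.473, 0.526]
wrist_force: [0.8, -0.4, -0.3]
finger_gap: 0.5
```

```bash
python3 - <<'E'
from h import *
import pickle
from bench import viewer
for n in ["wrist","top"]:
    p=viewer.get_image(n); cv2.imwrite(f"pics/{n}4.png",p["frame"][:,:,::-1]); pickle.dump(p,open(n+"4.pkl","wb"))
f=p["frame"][:,:,::-1]
cv2.imwrite("pics/top4c.png",cv2.resize(f[220:325,190:365],None,fx=4.5,fy=4.5,interpolation=cv2.INTER_CUBIC))
plan2([0.44,-0.30,0.20],-0.33,9,9)
E
```

```text
t 8.05 p [0.5374 0.0927 0.1915] jaw 0.108 d -0.438 tilt [ 0.     -0.0001 -0.0008] F [1.1 0.1 0.4] gap 0.5 q [ 0.09  0.39  1.71  0.    1.05 -0.02]
0 0.049 [-0.0009, -0.0155, 0.0422]
1 0.049 [-0.0009, -0.0134, 0.0429]
2 0.049 [-0.0009, -0.0113, 0.0435]
3 0.049 [-0.0009, -0.0092, 0.044]
4 0.049 [-0.0009, -0.007, 0.0444]
5 0.049 [-0.0009, -0.0048, 0.0447]
6 0.049 [-0.0009, -0.0027, 0.0449]
7 0.049 [-0.0009, -0.0005, 0.045]
8 0.049 [-0.0009, 0.0017, 0.0449]
```

View pics/wrist4.png

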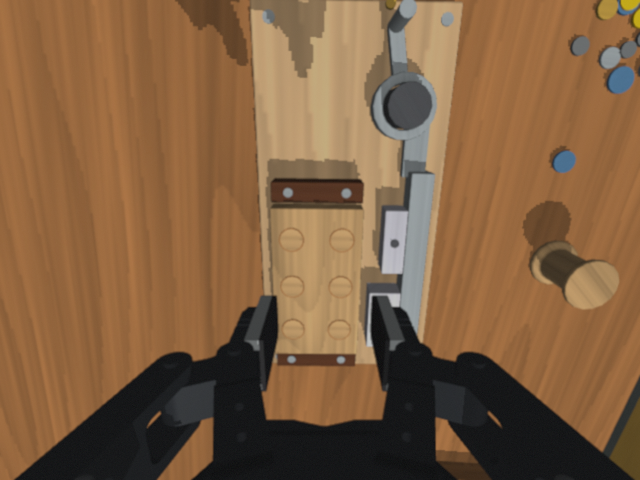

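View pics/top4c.png

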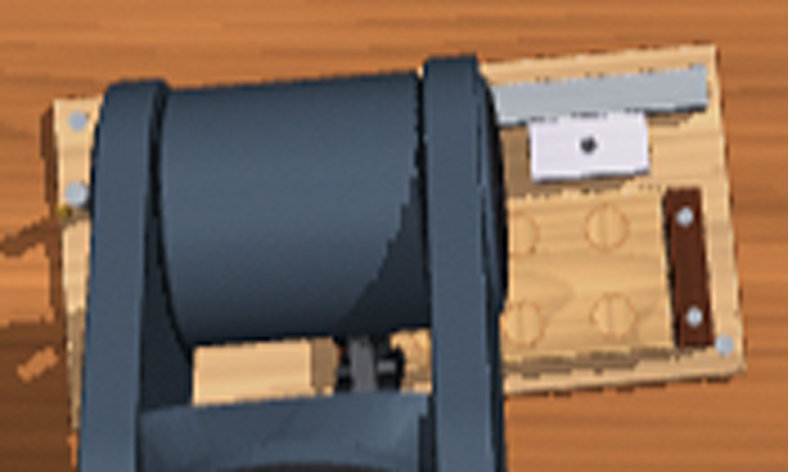

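The collar sits locked at the pip: the pin is at (402,8) in the wrist view, with the pip at (391,2). Next I'll measure the gap from this close view.

```bash
python3 - <<'E'
import pickle
from h import *
p=pickle.load(open("wrist4.pkl","rb")); f=p["frame"][:,:,::-1]
cv2.imwrite("pics/w4a.png",cv2.resize(f[170:370,255:445],None,fx=4,fy=3,interpolation=cv2.INTER_CUBIC))
E
```

```text
(no output)
```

View pics/w4a.png

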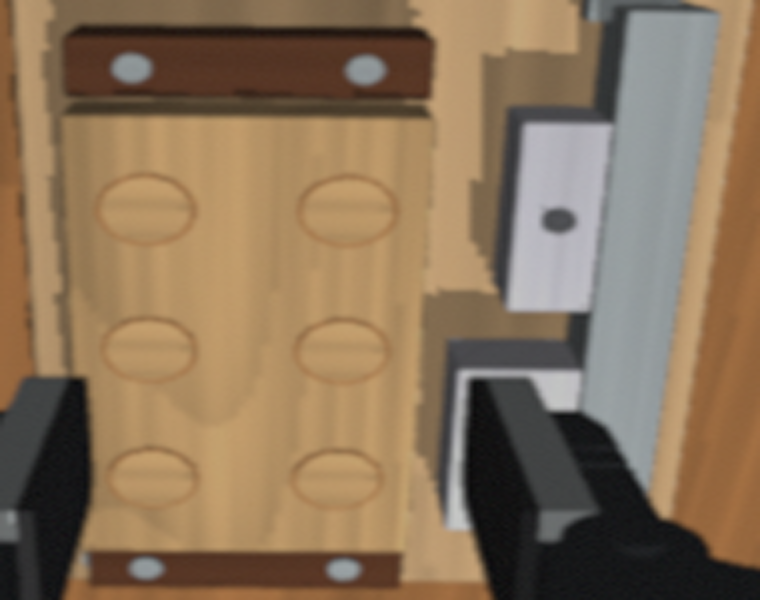

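```bash
python3 - <<'E'
import pickle
from h import *
from scipy.optimize import least_squares
def W(q,P): 
    s,cc=np.sin(q[2]),np.cos(q[2]); return np.c_[q[0]+cc*P[:,0]-s*P[:,1],q[1]+s*P[:,0]+cc*P[:,1],P[:,2]]
sets=[]
p=pickle.load(open("wrist4.pkl","rb"))
o=np.array([(-70,73,47,62,115),(10,73,47,434,115),(-70,-73,47,92,552),(10,-73,47,404,552),(30,70,39,523,122),(30,10,39,506,309),(50,70,39,613,122),(50,10,39,592,311),(20,-10,39,458,370),(20,-70,39,446,526)],float)
sets.append((p,o[:,:3]/1e3,o[:,3:]/[4,3]+[255,170]-[.37,.33]))
def fit(sets):
    r=least_squares(lambda q:np.concatenate([(proj(p,W(q,J))-uv).ravel() for p,J,uv in sets]),[.57,.034,0.09],loss="soft_l1")
    return r.x,[(proj(p,W(r.x,J))-uv).round(1).tolist() for p,J,uv in sets]
q,e=fit(sets); print(q,e)
for z in [0]: print("gap/blank",W(q,np.array([[.02,.04,.015],[-.03,0,.047]])))
E
```

```text
[0.56582463 0.03491641 0.09757194] [[[-0.5, 0.1], [0.4, 0.8], [-1.7, -0.7], [1.4, -0.3], [-0.2, -0.2], [-0.0, 0.4], [0.1, 0.0], [-0.1, -0.2], [0.2, -0.7], [0.2, 1.0]]]
gap/blank [[0.58183282 0.07667449 0.015     ]
 [0.53596733 0.03199389 0.047     ]]
```

The two wrist fits agree: the gap is at (0.582, 0.077) and the jig yaw is about 0.094. On to the packer.

Call:
apply_moves([
  [[0.049, 0, 0], [0, -0.0155, 0.042], 0],
  [[0.049, 0, 0], [0, -0.0135, 0.043], 0],
  [[0.049, 0, 0], [0, -0.0115, 0.0435], 0],
  [[0.049, 0, 0], [0, -0.009, 0.044], 0],
  [[0.049, 0, 0], [0, -0.007, 0.0445], 0],
])

```text
t: 8.68
tool_pos: [0.4829, -0.1259, 0.1914]
tool_rot: [0.533, 0.464, -0.533, 0.465]
wrist_force: [1.3, -0.8, 0.8]
finger_gap: 0.501
```

Call:
apply_moves([
  [[0.049, 0, 0], [0, -0.005, 0.0445], 0],
  [[0.049, 0, 0], [0, -0.0025, 0.045], 0],
  [[0.049, 0, 0], [0, 0, 0.04], 0],
  [[0.04, 0, 0], [0, 0, 0.02], 0],
  [[0, 0, 0], [0, 0, 0], 0],
])

```text
t: 9.3
tool_pos: [0.4461, -0.2708, 0.1912]
tool_rot: [0.574, 0.413, -0.574, 0.413]
wrist_force: [1.4, -0.0, -0.4]
finger_gap: 0.501
```

```bash
python3 - <<'E'
from h import *
import pickle
from bench import viewer,models
p=viewer.get_image("wrist"); cv2.imwrite("pics/wrist5.png",p["frame"][:,:,::-1]); pickle.dump(p,open("wrist5.pkl","wb"))
for k in models.masks_of(p,"packer")[:2]:
        ys,xs=np.nonzero(k["region"]); print(round(k["score"],2),k["pixel"],cv2.boxPoints(cv2.minAreaRect(np.c_[xs,ys].astype(np.float32))).round().tolist())
plan2([0.45,-0.313,0.20],-0.33,1)
E
```

```text
0.84 [341.7, 263.2] [[332.0, 234.0], [352.0, 233.0], [355.0, 296.0], [334.0, 296.0]]
t 9.4 p [ 0.4463 -0.2696  0.1912] jaw -0.323 d -0.007 tilt [-0.     -0.0004  0.0002] F [ 0.8  0.5 -0.5] gap 0.5 q [-0.63  0.35  1.77  0.    1.03 -0.31]
0 0.007 [-0.0088, 0.0173, 0.04]
```

View pics/wrist5.png

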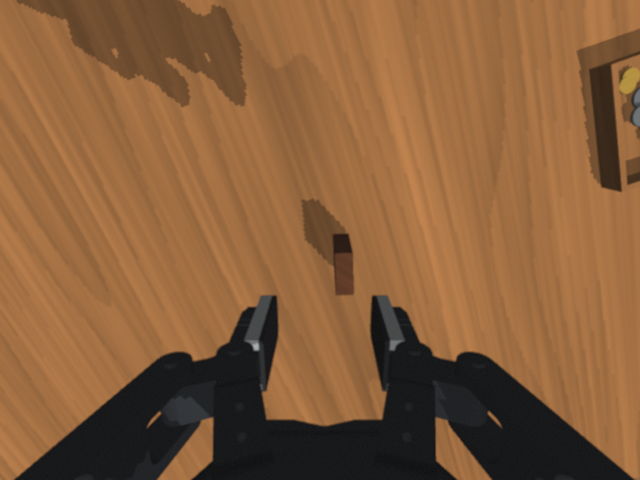

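```bash
python3 - <<'E'
import pickle
from h import *
p=pickle.load(open("wrist5.pkl","rb")); f=p["frame"][:,:,::-1]
cv2.imwrite("pics/w5a.png",cv2.resize(f[222:307,310:380],None,fx=7,fy=7,interpolation=cv2.INTER_CUBIC))
E
```

```text
(no output)
```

View pics/w5a.png

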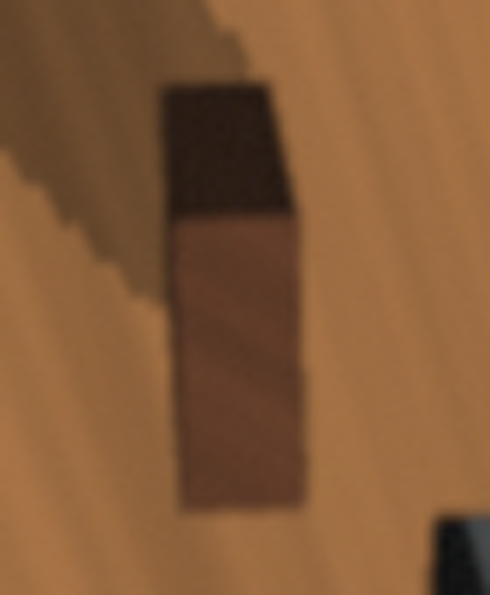

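```bash
python3 - <<'E'
import pickle
from h import *
p=pickle.load(open("wrist5.pkl","rb"))
uv=np.array([[172,215],[296,213],[305,508],[181,509]])/7+[310,222]-.43
t=unproj(p,uv,.06); print(t,t.mean(0),np.linalg.norm(np.diff(t,axis=0),axis=1))
l=(t[0]+t[1]-t[2]-t[3])[:2]; yaw=np.arctan2(-l[0],l[1]); w=(t[1]+t[2]-t[0]-t[3])[:2]; print("yaw long",yaw,"yaw short",np.arctan2(w[1],w[0]))
plan2([t[:,0].mean(),t[:,1].mean(),0.12],yaw,1)
E
```

```text
[[ 0.44736043 -0.2925774   0.06      ]
 [ 0.46164735 -0.29712587  0.06      ]
 [ 0.45101786 -0.33541589  0.06      ]
 [ 0.43615373 -0.33054543  0.06      ]] [ 0.44904484 -0.31391615  0.06      ] [0.01499349 0.03973804 0.01564172]
yaw long -0.2788836124838671 yaw short -0.31251988531551084
t 9.4 p [ 0.4463 -0.2696  0.1912] jaw -0.323 d 0.044 tilt [-0.     -0.0004  0.0002] F [ 0.8  0.5 -0.5] gap 0.5 q [-0.63  0.35  1.77  0.    1.03 -0.31]
0 -0.044 [0.0712, 0.0167, 0.0412]
```

Packer: centre (0.449, -0.314), yaw about -0.295, and the top measures 15 x 40 mm, which matches. Move over it and descend.

Call:
apply_moves([
  [[-0.015, 0, 0], [0.02, 0.0085, 0.021], 0],
  [[-0.013, 0, 0], [0.03, 0.0085, 0.0205], 0],
  [[0, 0, 0], [0.02, 0, 0], 0],
  [[0, 0, 0], [0, 0, 0], 0],
])

```text
t: 9.9
tool_pos: [0.449, -0.3138, 0.1202]
tool_rot: [-0.568, -0.422, 0.568, -0.42]
wrist_force: [0.0, 0.5, -0.5]
finger_gap: 0.503
```

```bash
python3 - <<'E'
from h import *
import pickle
from bench import viewer,models
p=viewer.get_image("wrist"); cv2.imwrite("pics/wrist6.png",p["frame"][:,:,::-1]); pickle.dump(p,open("wrist6.pkl","wb"))
plan2([0.449,-0.314,0.038],-0.295,2)
E
```

```text
t 9.95 p [ 0.4495 -0.3142  0.1213] jaw -0.294 d -0.001 tilt [-0.     -0.0005  0.0008] F [1.  0.5 0.8] gap 0.499 q [-0.7   0.49  1.75  0.    0.9  -0.4 ]
0 0.0 [0.0416, -0.0003, -0.0]
1 0.0 [0.0416, -0.0003, -0.0]
```

View pics/wrist6.png

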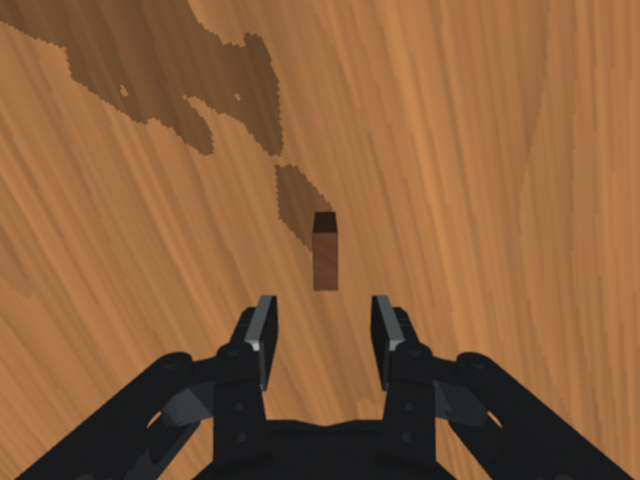

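The packer is centred at column 325, square between the pads. Descend and grip.

Call:
apply_moves([
  [[0, 0, 0], [0.042, 0, 0], 0],
  [[0, 0, 0], [0.041, 0, 0], 0],
  [[0, 0, 0], [0, 0, 0], 0],
  [[0, 0, 0], [0, 0, 0], -1],
  [[0, 0, 0], [0, 0, 0], -1],
])

```text
t: 10.58
tool_pos: [0.4502, -0.316, 0.0405]
tool_rot: [0.569, 0.42, -0.568, 0.422]
wrist_force: [-0.1, 1.1, 8.7]
finger_gap: 0.172
```

Call:
apply_moves([
  [[0, 0, 0], [0, 0, 0], -1],
  [[0, 0, 0], [0, 0, 0], -1],
])

```text
t: 10.82
tool_pos: [0.4502, -0.316, 0.0405]
tool_rot: [0.569, 0.42, -0.568, 0.422]
wrist_force: [-0.5, 1.4, 7.6]
finger_gap: 0.171
```

```bash
python3 - <<'E'
from h import *
from bench import viewer
p=viewer.get_image("wrist"); cv2.imwrite("pics/wrist7.png",p["frame"][:,:,::-1])
plan2([0.582,0.077,0.16],0.094,10,10)
E
```

```text
t 10.88 p [ 0.4502 -0.316   0.0405] jaw -0.296 d 0.39 tilt [-0.      0.0012 -0.0033] F [0.6 1.9 8.5] gap 0.174 q [-0.7   0.62  1.78  0.    0.74 -0.4 ]
0 -0.039 [-0.0119, 0.0011, -0.0414]
1 -0.039 [-0.0119, 0.0028, -0.0414]
2 -0.039 [-0.0119, 0.0044, -0.0412]
3 -0.039 [-0.0119, 0.006, -0.041]
4 -0.039 [-0.0119, 0.0076, -0.0408]
5 -0.039 [-0.0119, 0.0091, -0.0404]
6 -0.039 [-0.0119, 0.0107, -0.04]
7 -0.039 [-0.0119, 0.0123, -0.0396]
8 -0.039 [-0.0119, 0.0138, -0.0391]
9 -0.039 [-0.0119, 0.0153, -0.0385]
```

View pics/wrist7.png

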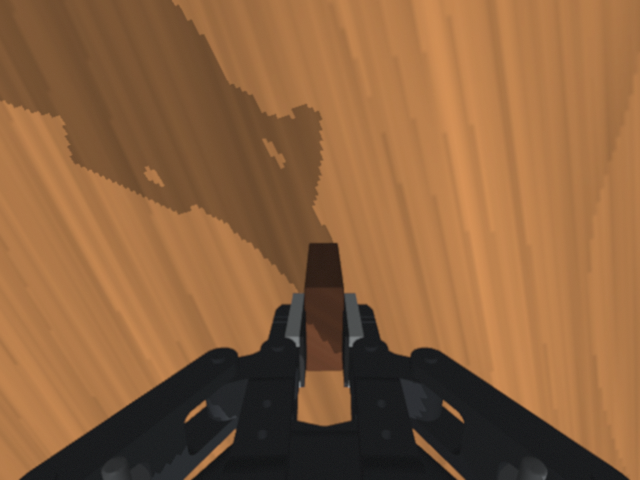

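The packer is gripped, with an opening of 0.17. Lift it and carry it over.

Call:
apply_moves([
  [[0, 0, 0], [-0.03, 0, 0], -1],
  [[-0.03, 0, 0], [-0.045, 0.001, -0.03], -1],
  [[-0.04, 0, 0], [-0.04, 0.0035, -0.0415], -1],
  [[-0.04, 0, 0], [0, 0.005, -0.041], -1],
  [[-0.04, 0, 0], [0, 0.0065, -0.041], -1],
])

```text
t: 11.5
tool_pos: [0.502, -0.1688, 0.1553]
tool_rot: [0.535, 0.462, -0.534, 0.464]
wrist_force: [0.8, -0.2, 0.2]
finger_gap: 0.172
```

```bash
python3 - <<'E'
from h import *
plan2([0.582,0.077,0.16],0.094,7,10)
E
```

```text
t 11.5 p [ 0.502  -0.1688  0.1553] jaw -0.145 d 0.239 tilt [-0.      0.0008 -0.003 ] F [ 0.8 -0.2  0.2] gap 0.172 q [-0.41  0.41  1.78 -0.    0.95 -0.27]
0 -0.034 [-0.0007, 0.0063, -0.0364]
1 -0.034 [-0.0007, 0.0075, -0.0362]
2 -0.034 [-0.0007, 0.0087, -0.0359]
3 -0.034 [-0.0007, 0.0099, -0.0356]
4 -0.034 [-0.0007, 0.0111, -0.0352]
5 -0.034 [-0.0007, 0.0123, -0.0348]
6 -0.034 [-0.0007, 0.0135, -0.0344]
```

Call:
apply_moves([
  [[-0.034, 0, 0], [0, 0.0065, -0.0365], -1],
  [[-0.034, 0, 0], [0, 0.0075, -0.036], -1],
  [[-0.034, 0, 0], [0, 0.0085, -0.036], -1],
  [[-0.034, 0, 0], [0, 0.01, -0.0355], -1],
  [[-0.034, 0, 0], [0, 0.011, -0.035], -1],
])

```text
t: 12.12
tool_pos: [0.5591, 0.0066, 0.1548]
tool_rot: [0.494, 0.506, -0.493, 0.507]
wrist_force: [1.0, -0.9, 0.3]
finger_gap: 0.169
```

Call:
apply_moves([
  [[-0.034, 0, 0], [0.01, 0.0125, -0.035], -1],
  [[-0.034, 0, 0], [0.01, 0.0135, -0.034], -1],
  [[0, 0, 0], [0.01, 0, 0], -1],
  [[0, 0, 0], [0, 0, 0], -1],
  [[0, 0, 0], [0, 0, 0], -1],
])

```text
t: 12.75
tool_pos: [0.5818, 0.0745, 0.1241]
tool_rot: [0.477, 0.522, -0.477, 0.522]
wrist_force: [-0.1, 0.2, -0.1]
finger_gap: 0.169
```

```bash
python3 - <<'E'
from h import *
import pickle
from bench import viewer
p=viewer.get_image("wrist"); cv2.imwrite("pics/wrist8.png",p["frame"][:,:,::-1]); pickle.dump(p,open("wrist8.pkl","wb"))
plan2([0.582,0.077,0.09],0.094,1,10)
E
```

```text
t 12.8 p [0.5819 0.0746 0.1241] jaw 0.091 d 0.003 tilt [-0.      0.0001 -0.0009] F [ 0.1  0.2 -1. ] gap 0.172 q [ 0.05  0.54  1.65 -0.    0.95 -0.04]
0 -0.003 [0.0341, 0.0003, -0.0024]
```

View pics/wrist8.png

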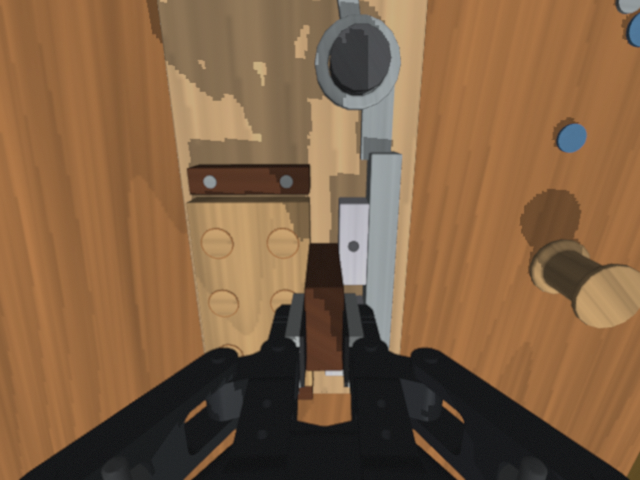

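```bash
python3 - <<'E'
import pickle
from h import *
p=pickle.load(open("wrist8.pkl","rb"));q=[.5658,.035,.094]
def W(q,P): 
    s,cc=np.sin(q[2]),np.cos(q[2]); return np.c_[q[0]+cc*P[:,0]-s*P[:,1],q[1]+s*P[:,0]+cc*P[:,1],P[:,2]]
J=np.array([[10,73,47],[-70,73,47],[30,70,39],[50,70,39],[30,10,39],[12,48,15],[28,48,15]])/1e3
print(proj(p,W(q,J)).round(1))
f=p["frame"][:,:,::-1].copy()
for u in proj(p,W(q,J)): cv2.circle(f,tuple(int(v) for v in (u*16).round()),12,(0,255,0),-1,shift=4)
cv2.imwrite("pics/w8a.png",cv2.resize(f[150:300,180:410],None,fx=3.4,fy=3.4,interpolation=cv2.INTER_CUBIC))
E
```

```text
[[309.4 201.6]
 [186.1 202.1]
 [339.7 203.4]
 [369.4 203.3]
 [338.8 284.4]
 [314.2 225.1]
 [335.3 225.1]]
```

View pics/w8a.png

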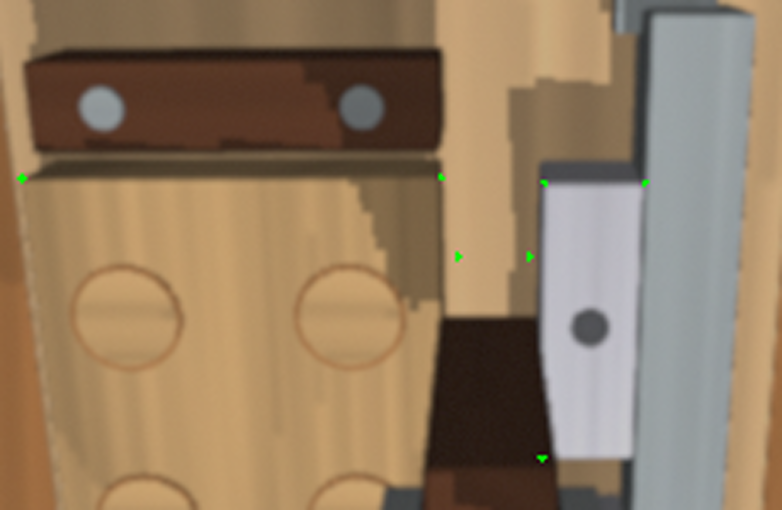

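The predicted jig points fall within 1 px of the image, so the alignment is good. Lowering in steps.

Call:
apply_moves([
  [[-0.003, 0, 0], [0.025, 0, -0.0025], -1],
  [[0, 0, 0], [0.012, 0, 0], -1],
  [[0, 0, 0], [0.01, 0, 0], -1],
  [[0, 0, 0], [0, 0, 0], -1],
])

```text
t: 13.3
tool_pos: [0.5813, 0.0777, 0.0759]
tool_rot: [0.476, 0.523, -0.476, 0.523]
wrist_force: [0.5, -0.1, 0.1]
finger_gap: 0.173
```

```bash
python3 - <<'E'
from h import *
import pickle
from bench import viewer
p=viewer.get_image("wrist"); cv2.imwrite("pics/wrist9.png",p["frame"][:,:,::-1]); pickle.dump(p,open("wrist9.pkl","wb"))
plan2([0.582,0.077,0.0555],0.094,1,10)
E
```

```text
t 13.35 p [0.5816 0.0777 0.0765] jaw 0.095 d -0.001 tilt [-0.  0. -0.] F [ 0.4 -0.5 -1.3] gap 0.168 q [ 0.05  0.61  1.67 -0.    0.86 -0.04]
0 0.001 [0.021, 0.0003, 0.0008]
```

View pics/wrist9.png

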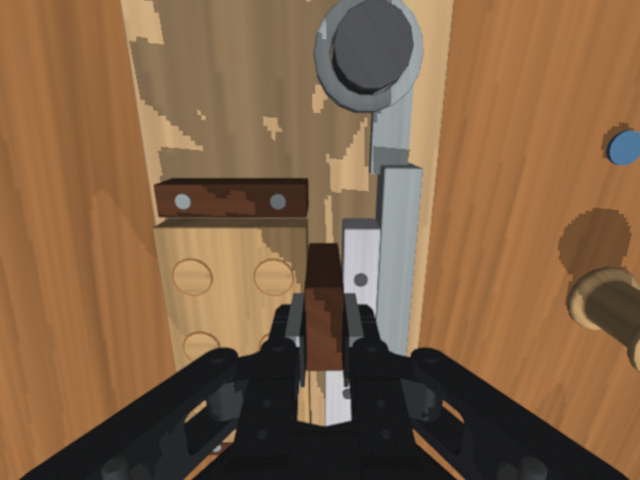

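The foot is in the gap with no contact force. Lowering the rest of the way.

Call:
apply_moves([
  [[0, 0, 0], [0.008, 0, 0], -1],
  [[0, 0, 0], [0.007, 0, 0], -1],
  [[0, 0, 0], [0, 0, 0], -1],
])

```text
t: 13.72
tool_pos: [0.5811, 0.0779, 0.0606]
tool_rot: [0.475, 0.523, -0.476, 0.523]
wrist_force: [0.1, 0.0, -0.2]
finger_gap: 0.178
```

Call:
apply_moves([
  [[0, 0, 0], [0.003, 0, 0], -1],
  [[0, 0, 0], [0.002, 0, 0], -1],
  [[0, 0, 0], [0, 0, 0], -1],
])

```text
t: 14.1
tool_pos: [0.5814, 0.0779, 0.0562]
tool_rot: [0.476, 0.523, -0.476, 0.523]
wrist_force: [0.4, 0.7, -0.0]
finger_gap: 0.171
```

```bash
python3 - <<'E'
from h import *
plan2([0.582,0.077,0.0555],0.094,1,10)
E
```

```text
t 14.1 p [0.5814 0.0779 0.0562] jaw 0.095 d -0.001 tilt [-0.     -0.      0.0001] F [ 0.4  0.7 -0. ] gap 0.171 q [ 0.05  0.64  1.68  0.    0.82 -0.04]
0 0.001 [0.0007, 0.0005, 0.0009]
```

Call:
apply_moves([
  [[0, 0, 0], [0.001, 0, 0], -1],
  [[0, 0, 0], [0.001, 0, 0], -1],
  [[0, 0, 0], [0, 0, 0], -1],
])

```text
t: 14.48
tool_pos: [0.5818, 0.0779, 0.0556]
tool_rot: [0.476, 0.523, -0.475, 0.523]
wrist_force: [-4.1, -0.9, 13.1]
finger_gap: 0.167
```

It has seated, with 13 N upward at the expected height. Release.

Call:
apply_moves([
  [[0, 0, 0], [-0.0005, 0, 0], -0.5],
  [[0, 0, 0], [0, 0, 0], -0.3],
  [[0, 0, 0], [0, 0, 0], -0.2],
  [[0, 0, 0], [0, 0, 0], -0.2],
])

```text
t: 14.98
tool_pos: [0.5814, 0.0779, 0.0547]
tool_rot: [0.476, 0.523, -0.476, 0.523]
wrist_force: [-0.3, 0.6, 0.5]
finger_gap: 0.397
```

```bash
python3 - <<'E'
from h import *
from bench import viewer
p=viewer.get_image("wrist"); cv2.imwrite("pics/wrist10.png",p["frame"][:,:,::-1])
plan2([0.582,0.077,0.0555],0.094,1,10)
E
```

```text
t 15.03 p [0.5814 0.0779 0.0547] jaw 0.095 d -0.001 tilt [0.     0.     0.0001] F [-0.4 -0.  -0.3] gap 0.401 q [ 0.05  0.64  1.68 -0.    0.82 -0.04]
0 0.001 [-0.0008, 0.0005, 0.0009]
```

View pics/wrist10.png

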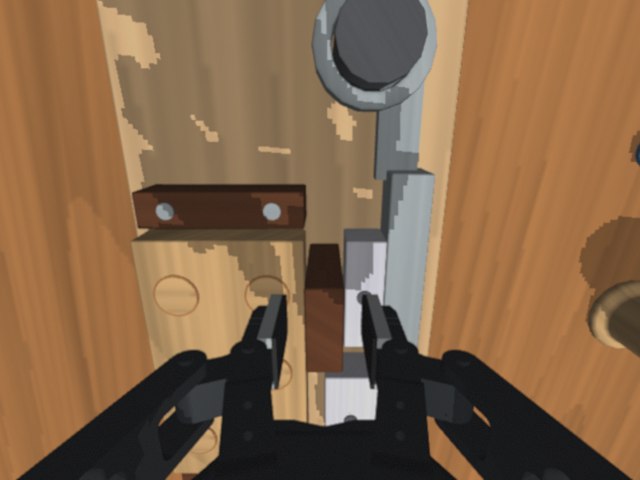

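Released: the packer stands upright in the gap (columns 305–343) with both pads clear. Rise and check.

Call:
apply_moves([
  [[0, 0, 0], [-0.02, 0, 0], -0.2],
  [[0, 0, 0], [-0.05, 0, 0], -0.2],
  [[0, 0, 0], [-0.05, -0.02, 0.02], -0.5],
  [[0, 0, 0], [0, -0.03, 0.02], -1],
  [[0, 0, 0], [0, 0, 0], -1],
])

```text
t: 15.65
tool_pos: [0.5344, 0.0324, 0.1754]
tool_rot: [0.476, 0.523, -0.476, 0.523]
wrist_force: [0.3, 0.6, -0.2]
finger_gap: 0.002
```

```bash
python3 - <<'E'
from h import *
from bench import viewer
import pickle
plan2([0.536,0.0325,0.055],0.094,3,10)
q=[.5658,.035,.094]
def W(q,P): 
    s,cc=np.sin(q[2]),np.cos(q[2]); return np.c_[q[0]+cc*P[:,0]-s*P[:,1],q[1]+s*P[:,0]+cc*P[:,1],P[:,2]]
p=viewer.get_image("wrist"); f=p["frame"][:,:,::-1].copy(); pickle.dump(p,open("wrist11.pkl","wb"))
for u in proj(p,W(q,np.array([[12,60,75],[28,60,75],[28,20,75],[12,20,75],[-30,0,47]])/1e3)): cv2.circle(f,tuple(int(v) for v in u),1,(0,255,0),-1)
cv2.imwrite("pics/wrist11.png",f)
E
```

```text
t 15.65 p [0.5344 0.0324 0.1754] jaw 0.094 d 0.0 tilt [-0.      0.0001 -0.0002] F [ 0.3  0.6 -0.2] gap 0.002 q [-0.03  0.39  1.75 -0.    1.   -0.12]
0 -0.0 [0.0401, 0.0005, 0.0]
1 -0.0 [0.0401, 0.0005, 0.0]
2 -0.0 [0.0401, 0.0005, 0.0]
```

View pics/wrist11.png

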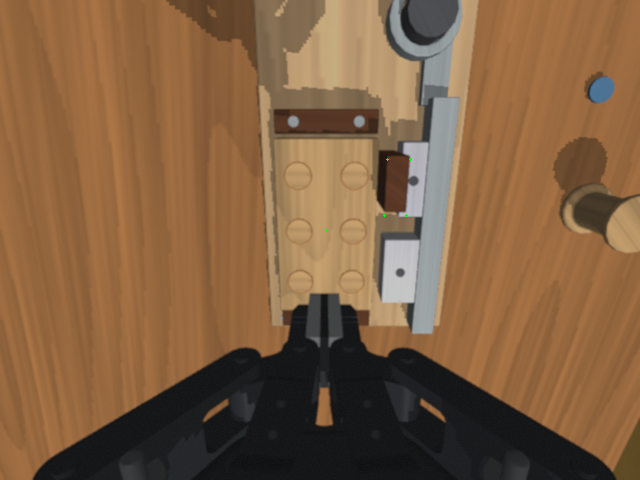

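The packer's top is within 2 px of where it should be. Now press the blank with the shut fingertips.

Call:
apply_moves([
  [[0, 0, 0], [0.045, 0, 0], -1],
  [[0, 0, 0], [0.045, 0.001, 0], -1],
  [[0, 0, 0], [0.03, 0, 0], -1],
  [[0, 0, 0], [0.005, 0, 0], -1],
  [[0, 0, 0], [0, 0, 0], -1],
])

```text
t: 16.32
tool_pos: [0.5371, 0.0337, 0.0502]
tool_rot: [0.476, 0.523, -0.476, 0.523]
wrist_force: [-0.3, 0.8, 0.1]
finger_gap: -0.002
```

Call:
apply_moves([
  [[0, 0, 0], [0.004, 0, 0], -1],
  [[0, 0, 0], [0.004, 0, 0], -1],
  [[0, 0, 0], [0.002, 0, 0], -1],
  [[0, 0, 0], [0, 0, 0], -1],
])

```text
t: 16.82
tool_pos: [0.5376, 0.0335, 0.0409]
tool_rot: [0.476, 0.522, -0.475, 0.524]
wrist_force: [-0.6, 1.6, 8.9]
finger_gap: 0.003
```

Call:
apply_moves([
  [[0, 0, 0], [0.002, 0, 0], -1],
  [[0, 0, 0], [0.002, 0, 0], -1],
  [[0, 0, 0], [0, 0, 0], -1],
])

```text
t: 17.2
tool_pos: [0.5377, 0.0335, 0.0388]
tool_rot: [0.476, 0.522, -0.475, 0.524]
wrist_force: [-9.5, 1.6, 36.0]
finger_gap: 0.004
```

On its stop at 36 N. I'll ease off slightly for margin, then check the end state.

Call:
apply_moves([
  [[0, 0, 0], [-0.0007, 0, 0], -1],
  [[0, 0, 0], [0, 0, 0], -1],
  [[0, 0, 0], [0, 0, 0], -1],
])

```text
t: 17.58
tool_pos: [0.5377, 0.0335, 0.0389]
tool_rot: [0.476, 0.522, -0.475, 0.524]
wrist_force: [-7.5, 1.0, 24.0]
finger_gap: -0.005
```

```bash
python3 - <<'E'
from h import *
from bench import viewer
for n in ["wrist","top","scene"]:
    p=viewer.get_image(n); f=p["frame"][:,:,::-1]
    if n=="scene": f=cv2.resize(f[100:400,150:450],None,fx=2,fy=2)
    cv2.imwrite(f"pics/{n}12.png",f)
plan2([0.5377,0.0335,0.0388],0.094,1)
E
```

```text
t 17.73 p [0.5377 0.0335 0.0389] jaw 0.095 d -0.001 tilt [-0.      0.0002 -0.0031] F [-6.   1.2 24.6] gap -0.001 q [-0.02  0.61  1.81  0.    0.72 -0.12]
0 0.001 [0.0001, 0.0, 0.0]
```

View pics/wrist12.png

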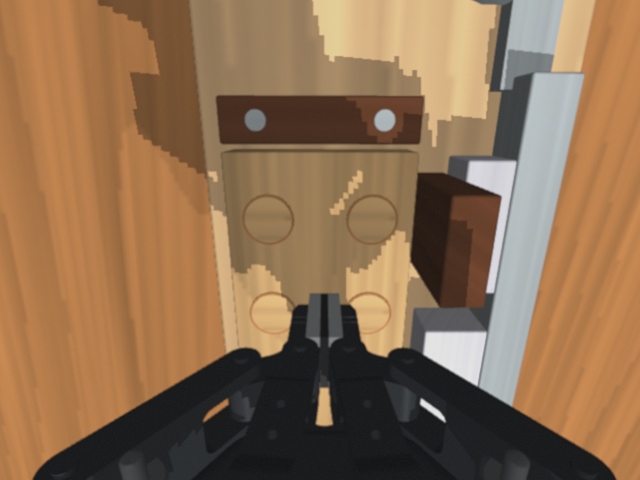

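View pics/scene12.png

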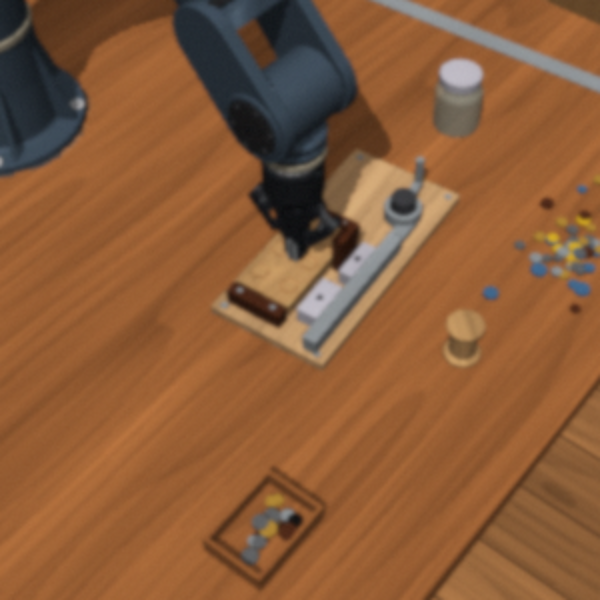

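```bash
python3 - <<'E'
from h import *
from bench import viewer
p=viewer.get_image("wrist"); q=[.5658,.035,.094]
def W(q,P): 
    s,cc=np.sin(q[2]),np.cos(q[2]); return np.c_[q[0]+cc*P[:,0]-s*P[:,1],q[1]+s*P[:,0]+cc*P[:,1],P[:,2]]
f=p["frame"][:,:,::-1].copy()
for u in proj(p,W(q,np.array([[12,60,75],[28,60,75],[28,20,75],[12,20,75],[12,60,47],[10,73,39],[-70,73,39]])/1e3)): cv2.circle(f,tuple(int(v) for v in u),2,(0,255,0),-1)
cv2.imwrite("pics/w13.png",cv2.resize(f[80:400,200:600],None,fx=1.8,fy=1.8))
E
```

```text
(no output)
```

View pics/w13.png

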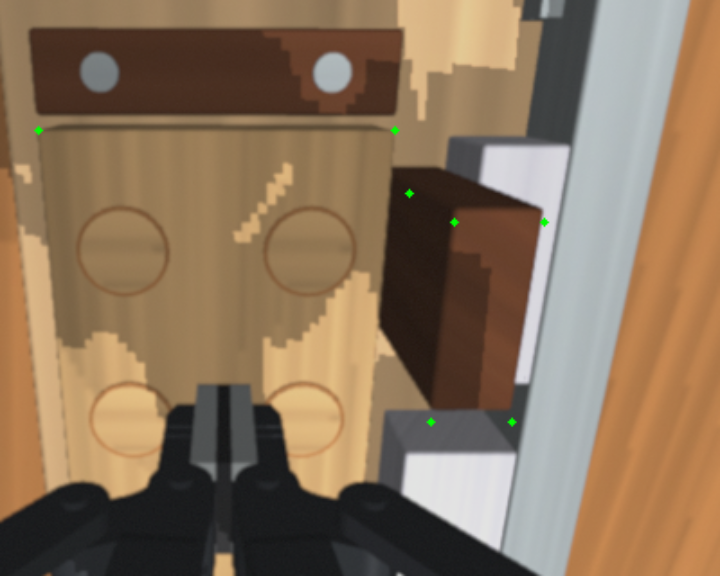

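View pics/top12.png

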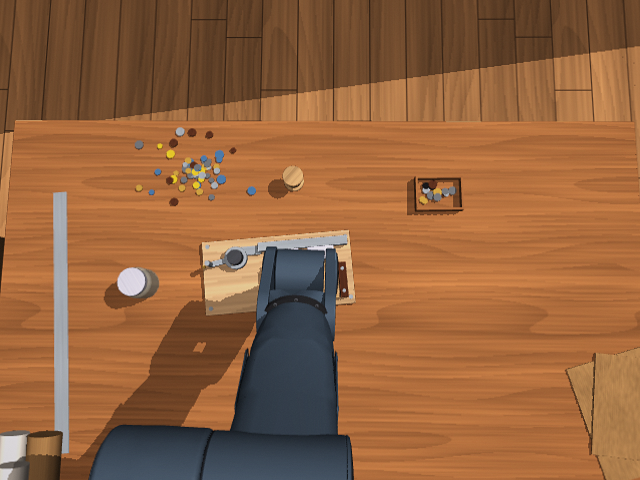

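The blank is flush, the packer is upright about 3 mm from the gap's middle, the collar is at its pip and the bystanders haven't moved. Handing in.

```bash
python3 -c "
from bench import job,readout
print(job.job_done()); s=readout.state(); print(s['t'],s['tool_pos'],s['wrist_force'])"
```

```text
the job is handed in; nothing more can be done
None
the job is handed in; nothing more can be done
```

The job is handed in after about 18 s of the 64 s, with the arm still holding the blank down. No verdict came back.

- **Collar:** I caged the pin loosely between the fingers and turned it clockwise until it met its end stop, where the force rose to about 9 N. The last pictures show the arm at the brass pip, about 1.4 rad.
- **Packer:** I lowered it into the gap at the thin stop (the left one) with no side contact. It touched bottom at the expected height with 13 N, and I let go. The last wrist picture shows it upright, about 3 mm from the middle along the gap (limit 14 mm), with the gripper clear of it.
- **Blank:** Pressed with shut fingertips near its centre. The tips held at 38.9 mm with 24 N, level with the 39 mm cheeks.
- **Jar, spool and tray:** They look to be in the same places in the first and last top pictures.

**Disagreements:**
- The top camera put the jig about 2.5 mm further out in x than the wrist camera did. I used the wrist figures, and the packer fitted.
- A 6–9 N sideways force showed while pressing. I took it for the arm flexing, since seating the packer gave a similar share of side force, and the pictures show nothing touching the gripper.

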